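# Release the folding lid stay and shut the sample chest

## Robot

A 6-joint arm with a two-finger parallel gripper is mounted at the origin on a cart in front of the work surface, level with it; the furniture and walls round the work are solid. World frame = base frame: x ahead of the robot, y to its left, z up, the work surface at z = 0. Lengths are in mm, angles in rad, forces in N, time in s.
With the tool pointing down it reaches from about 325 to 850 mm from the base axis. Payload 4.4 kg.
Tool frame: the origin (TCP) lies midway between the tips of the shut fingers; the grasp point (between the pads) lies 19 mm behind it; z points along the fingers, y is the line along which they close (so a half turn about z gives the same grasp; the last joint's range is limited). The gripper opens to 94 mm and grips with 3 to 60 N. Pads are 16 mm wide; open, the fingers measure 119 mm over their backs; the gripper's body (75 mm by 177 mm) begins 78 mm behind the grasp point.
Start: joints at [1.008, 0.207, 1.542, -0, 1.393, -0.15], TCP at [230.685, 526.699, 205.447] pointing down, gripper open.
Joint ranges: [-2.73, 2.73], [-0.86, 2.22], [0.23, 2.46], [-1.11, 4.25], [0.08, 2.63], [-2.82, 2.82]. Speed limits (rad/s): [2.79, 2.79, 3.14, 3.14, 3.14, 3.14].

## Interface

Orientations are given as [roll, pitch, yaw] about the fixed x, y, z axes, in that order (R = Rz(yaw) Ry(pitch) Rx(roll)).
In Python, from cell import ctrl gives the robot as it stands.
- The arm moves only by the tool run_rows, called after "Call:" as name(argument=value, ...), one argument or row to a line, values as JSON. Schema: {"type":"object","properties":{"deltas":{"type":"object","properties":{"ticks":{"type":"array","items":{"type":"array","items":{"type":"number"},"minItems":6,"maxItems":6},"minItems":1,"maxItems":10}},"additionalProperties":false,"required":["ticks"]},"aperture":{"type":"number"},"grip_n":{"type":"number"},"only":{"type":"string"},"quiet":{"type":"boolean"},"lines":{"type":"string"}},"required":["deltas"],"additionalProperties":false}. deltas is an object whose key "ticks" holds a list of rows, 1 to 10 of them, each of 6 numbers: dx, dy, dz in cm, then a rotation vector rx, ry, rz in units of 0.25 rad; each row is the pose to reach, as a shift and turn from the pose commanded when the call began, along the tool's axes at that moment; what a row does not reach only later rows make up. A row lasts 1/8 s, in which the tool goes at most 62.5 mm and 0.188 rad, less where a joint would pass 70% of its speed; a pose out of reach is approached as far as the arm can. aperture is the finger opening in mm, set as the call begins (left out keeps the last). The fingers move at their own pace and stop on an object; grip_n is the grip in N (left out, the last holds). Time passes only in rows, so rows that do not move let the fingers close. The tool returns the time, the measured TCP pose, the force, the opening and the grip force at its end. only (a regular expression) keeps the lines of the reply that match it, lines (a string "A,B") keeps lines A to B, and quiet returns only ok. Input that does not fit is refused with a message, and nothing moves.
- ctrl.sense(): the state, without advancing time (a new reading comes with each control period).
- ctrl.snapshot(name): name is "scene" or "top"; returns the picture (384x512x3 uint8, red, green, blue); there is no depth.
- ctrl.camera_model(name): a dict with "fx", "fy", "cx", "cy" (pixels), "rvec" (rotation vector, rad) and "tvec" (3), from world to camera coordinates, as OpenCV has them. Camera axes: x right, y down, z forward; pixel columns grow to the right and rows downward; lengths in mm; the calibration is good to about 2 mm. A picture is of the moment at which its call begins. camera_model takes no time and is no camera call.
- ctrl.job_done(): hands the job in; it is judged then, once.
The state is a dict: "t": time; "qpos": joint angles; "qvel": joint speeds; "effort": joint torques, N m; "tcp_pos": TCP position; "ee_rot": TCP orientation; "contact_force": force on the tool from outside, world axes, zero at the start; "moment": the same for the moment, N m; "opening": finger opening in mm; "grip_force": force on a finger pad.
Only numpy, scipy, OpenCV 4.12 (cv2) and the standard library are available. Lean on these libraries where they do the work, as an engineer would, in place of code of your own. Each camera call takes 0.05 s, during which the arm holds its last target. There are 200 camera calls.

## Task

Shut the blue sample chest. One of the three vessels to its right (amber bottle, clear bottle, spirit lamp) stands close against the chest where the stay's arms fold down: set that one aside, upright on the bench, and leave the other two where they are. Then, without forcing anything, lift the stay's knee up and toward the chest's front, past centre, by the pin with the red ball, and lower the lid gently until it is fully home, without letting it slam.

Things in the scene. Friction and masses are not known exactly. Their poses are not given: they have to be found in the camera images.
- chest: Blue steel chest fixed to the bench: 200 deep (x) x 200 wide (y) x 120 mm high, open above, contents below the rim. Origin: centre of its underside; x to the back (hinge side), -x is the front, y left, z up. A folding steel stay runs outside its right (-y) wall, within 20 mm of it but for the knee pin.
- lid_hinge (a point): Middle of the lid's hinge line at the back rim: chest frame (100, 0, 120) mm, axes as the chest's; the line runs along y. The hinge is stiff (0.5 N m friction, more than the lid's weight): the lid stays wherever it is left and must be pushed all the way down.
- lid (a joint): Angle of the blue lid (200 x 200 x 12 mm, 0.22 kg). 0 = as it stands, locked open, 1.36 rad up from shut; grows as it is lowered; 1.36 = fully shut, at its stop. Lowering takes up to 5 N at the front edge; while the stay is locked it cannot be lowered. Open, the front edge is about 315 mm above the bench.
- lid_front (a point): On the lid's outer (upper) face, mid width, 190 mm from the hinge line, 12 mm from the front edge: a place to push. x along the lid to the hinge, y left, z out of the outer face. Shut, it lies at chest frame (-90, 0, 132) mm. A steel lip 80 mm wide juts 11 mm from the front edge.
- stay_knee (a joint): Bend of the stay at its knee. 0 = locked, the knee at its stop 9 mm behind the straight line; 0.2 = straight (dead centre); more = past centre, unlocked, knee to the front; about 3.0 with the lid shut. No spring: it stays where it is left.
- stay_pivot (a point): Pivot of the stay's lower arm on the chest's right wall: chest frame (-25, -105, 70) mm. Lower arm: flat steel, 77 mm from here to the knee. Upper arm: 122 mm from the knee to the lid's right edge, 120 mm from the hinge line. As the lid is lowered the knee swings round this pivot to the front, then down.
- knee_pin (a point): On the knee pin: a level steel pin, 10 mm thick, along the chest's y, sticking 52 mm out to the right, a red 18 mm ball on its end; this point is 22 mm short of the ball's centre. Locked at chest frame (23, -137, 130) mm; unlocked 19 mm to the front and up; drawn 90 mm to the front, nearly level, it leaves the lid about half lowered. With the lid shut: (-85, -137, 22).
- amber_bottle: Loose amber bottle with a black screw cap: 46 mm diameter, 104 mm high, about 0.12 kg; cap 40 mm across at heights 82 to 104 mm, a good grip from above. Origin: centre of its underside.
- clear_bottle: Loose bottle with cream contents and a blue screw cap: 56 mm diameter, 121 mm high, about 0.3 kg; cap 40 mm across at heights 99 to 121 mm, a good grip from above. Origin: centre of its underside.
- lamp: Loose steel spirit lamp, unlit: round body 59 mm across, 50 mm high, about 0.16 kg, with a fixed upright cap 28 mm across up to 84 mm, a good grip from above. Origin: centre of its underside.
- stay_space (a point): Point on the bench beside the chest's right wall near its front: chest frame (-80, -142, 0) mm. Within 15 mm of it stands one of the three vessels, in the way of knee and arms. The others stand near (125, -185) and (-55, -280). Otherwise the bench right of the chest is bare to 0.66 m from the robot's base, 45 degrees to its right.

How it is judged (in metres and radians):
On the way, in this order (a step that is already met when the one before it is completed fails the run):
1. the stay's knee is past centre (bent more than 0.3 rad from its stop) while the lid is still up (value of joint stay_knee above 0.3 rad and value of joint lid below 0.9 rad).
2. the lid is down to within 0.05 rad of its stop (value of joint lid above 1.31 rad), for 0.2 s.
At the end, for the whole second after the job is handed in: The lid is fully home (within 0.04 rad of its stop, the stay folded beyond 2.7 rad), and all three vessels stand upright (within 0.1 rad) and at rest on the bench (value of joint lid above 1.32 rad and value of joint stay_knee above 2.7 rad and angle between each of amber_bottle, clear_bottle, lamp's own z axis and vertical below 0.1 rad and height (world z) of amber_bottle between -0.006 and 0.006 m and height (world z) of clear_bottle between -0.006 and 0.006 m and height (world z) of lamp between -0.006 and 0.006 m and linear speed of each of amber_bottle, clear_bottle, lamp below 0.02 m/s); the robot touches nothing.
It fails at once if a vessel is tipped (more than 0.5 rad) (angle between any of amber_bottle, clear_bottle, lamp's own z axis and vertical above 0.5 rad).
It fails at once if more than one of the three vessels is moved from its place (by more than 30 mm) (distance of each of amber_bottle, clear_bottle from where it was at the start of the episode above 0.03 m or distance of each of amber_bottle, lamp from where it was at the start of the episode above 0.03 m or distance of each of clear_bottle, lamp from where it was at the start of the episode above 0.03 m).
It fails at once if the lid slams (falls or is swung faster than 2.5 rad/s) (velocity of joint lid above 2.5 rad/s).
It fails at once if chest, lid or stay is forced (fingers push on it with more than 45 N) (contact force between the fingers and chest above 45 N).
It also fails if it takes over 56 s, if anything falls off the work surface, if the arm or the gripper's body presses on something with over 40 N, if the wrist force passes 120 N, or if a joint passes its speed limit or range.

## Working session

There is one attempt and no reset: what is moved stays moved. The work goes in short steps, Python scripts to look and compute and a tool call to move; the robot and the scene stay as the last step left them, time stands still between calls to the robot, and variables do not carry over. Pictures are saved under pics/ and viewed, at most 10 in all, crops included, and the job is handed in when it is done.

```bash
mkdir -p pics; ls; python3 - <<'E'
from cell import ctrl
import cv2
for n in("scene","top"):
    im=ctrl.snapshot(n); cv2.imwrite(f"pics/{n}0.png",im[:,:,::-1]); print(ctrl.camera_model(n))
s=ctrl.sense();print(s)
E
```

```text
cell.py
pics
{'fx': 405.3343662609269, 'fy': 405.3343662609269, 'cx': 254.76367296161973, 'cy': 193.41189953431862, 'rvec': array([ 1.96058568,  0.69086703, -0.39783287]), 'tvec': array([-434.02497393,  -32.29367192, 1347.08501662])}
{'fx': 474.84376984201106, 'fy': 474.84376984201106, 'cx': 252.4530619443222, 'cy': 189.0583041063235, 'rvec': array([ 2.1709128 , -2.16164071,  0.16878735]), 'tvec': array([ -65.59602802,  617.79888671, 1275.9097649 ])}
{'t': 0.1, 'qpos': array([ 1.00749804e+00,  2.07339517e-01,  1.54279371e+00,  1.67967570e-05,
        1.39349290e+00, -1.50478412e-01]), 'qvel': array([-1.00190329e-03, -2.18017727e-03, -2.11723927e-03, -8.22903891e-04,
       -5.93627196e-05,  2.73435345e-03]), 'effort': array([-1.26080511e-03, -3.71866214e+01, -2.82291645e+01,  6.98953704e-02,
        3.11694725e-02, -7.21101242e-05]), 'tcp_pos': array([230.29094616, 526.08236235, 204.41247524]), 'ee_rot': array([-3.13958463e+00, -3.21181927e-04,  2.72876947e+00]), 'contact_force': array([ 0.47192518, -0.39651829,  0.07488845]), 'moment': array([-0.01064192,  0.0256542 , -0.05967722]), 'grip_force': 0.0, 'opening': 94.25945545953255}
```

View pics/scene0.png

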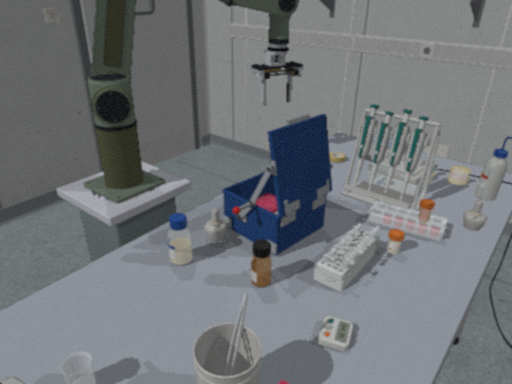

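View pics/top0.png

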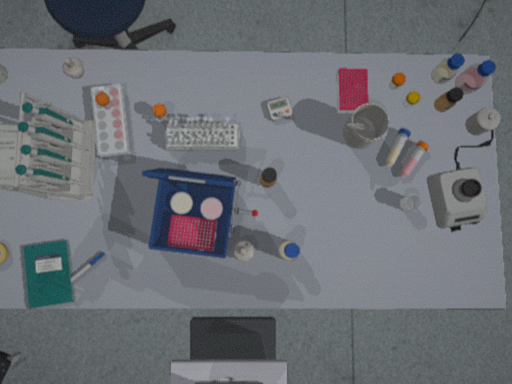

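The lamp, at top pixel (244,251), stands by the stay. The amber bottle is near (268,178), the clear bottle near (289,249) and the red ball near (255,213). I'll enlarge that area to measure it.

```bash
cat > h.py <<'E'
from cell import ctrl
import cv2, numpy as np
def cam(n):
    m=ctrl.camera_model(n); K=np.array([[m['fx'],0,m['cx']],[0,m['fy'],m['cy']],[0,0,1]])
    return K,np.array(m['rvec'],float),np.array(m['tvec'],float)
def proj(n,P):
    K,r,t=cam(n); return cv2.projectPoints(np.array(P,float).reshape(-1,1,3),r,t,K,None)[0].reshape(-1,2)
def back(n,uv,z):
    K,r,t=cam(n); R=cv2.Rodrigues(r)[0]; d=R.T@np.linalg.inv(K)@np.array([*uv,1.]); c=-R.T@t
    return c+d*(z-c[2])/d[2]
def tocl(n,P): pass
E
python3 - <<'E'
from h import *
a=cv2.imread('pics/top0.png')[160:275,140:305]; cv2.imwrite('pics/topc.png',cv2.resize(a,None,fx=4.8,fy=4.8,interpolation=cv2.INTER_CUBIC))
a=cv2.imread('pics/scene0.png')[110:290,160:340]; cv2.imwrite('pics/scenec.png',cv2.resize(a,None,fx=3.3,fy=3.3,interpolation=cv2.INTER_CUBIC))
E
```

```text
(no output)
```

View pics/topc.png

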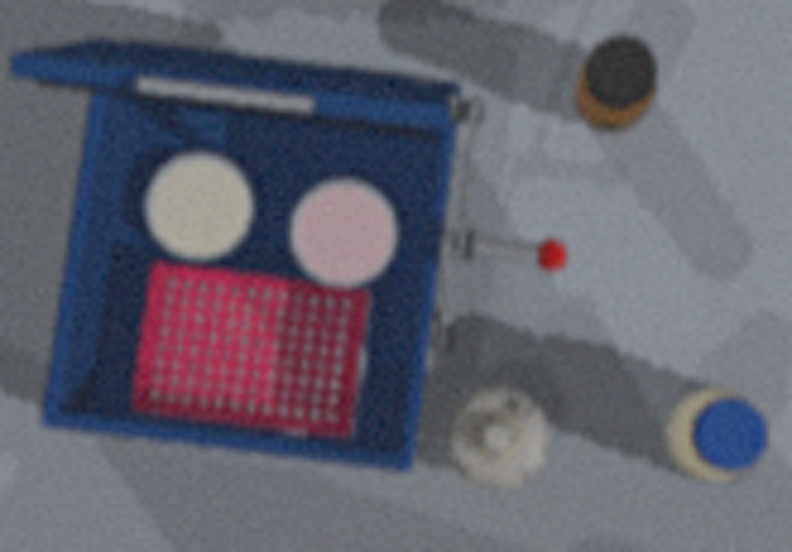

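View pics/scenec.png

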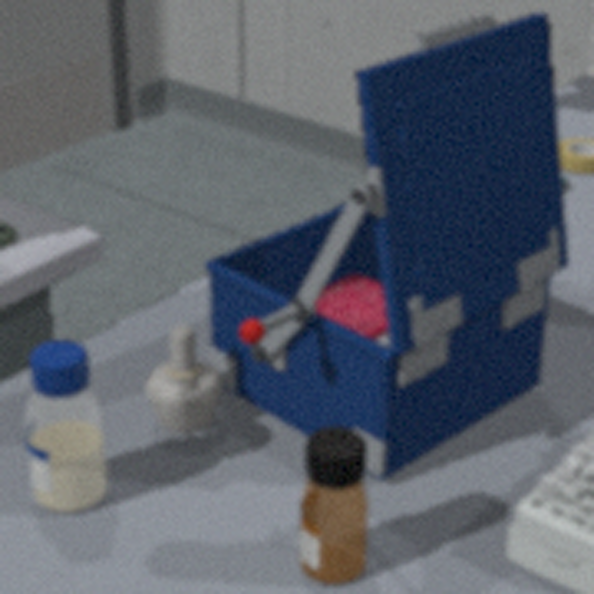

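Top crop pixels: rim front corners (47,423) and (410,467), ball (552,255), caps at amber (620,72), clear (731,434) and lamp (497,435). In the scene crop the ball is at (251,331) and the front-right rim corner at (210,263). I'll fit the chest pose to these.

```bash
cat >> h.py <<'E'
def tc(u,v): return ((u+.5)/4.8-.5+140,(v+.5)/4.8-.5+160)
def sc(u,v): return ((u+.5)/3.3-.5+160,(v+.5)/3.3-.5+110)
def chest(p,P):
    c,s=np.cos(p[2]),np.sin(p[2]); P=np.array(P,float).reshape(-1,3)
    return np.c_[p[0]+c*P[:,0]-s*P[:,1],p[1]+s*P[:,0]+c*P[:,1],P[:,2]]
E
python3 - <<'E'
from h import *
from scipy.optimize import least_squares
pt=[(-100,100,120),(-100,-100,120),(23,-159,130)]; ut=[tc(47,423),tc(410,467),tc(552,255)]
ps=[(-100,-100,120),(23,-159,130)]; us=[sc(210,263),sc(251,331)]
f=lambda p:np.r_[(proj('top',chest(p,pt))-ut).ravel(),(proj('scene',chest(p,ps))-us).ravel()]
r=least_squares(f,[530,200,-.1]); print(r.x,r.fun.round(1))
p=r.x
for nm,P in dict(pivot=(-25,-105,70),pin=(23,-137,130),ball=(23,-159,130),stay=(-80,-142,0),a=(125,-185,0),c=(-55,-280,0),front=(-90,0,132),hinge=(100,0,120)).items(): print(nm,chest(p,P).round(1))
for nm,uv,us,z in [('amber',tc(620,72),sc(336,440),104),('clear',tc(731,434),sc(60,350),121),('lamp',tc(497,435),sc(182,332),84),('ball',tc(552,255),sc(251,331),130)]:
    print(nm,back('top',uv,z).round(1),back('scene',us,z).round(1))
E
```

```text
[ 5.44028183e+02  9.44793627e+01 -1.23420364e-01] [-1.7 -0.7  0.5  0.1 -0.1 -0.8 -2.3 -0.5  0.2  0.5]
pivot [[506.3  -6.6  70. ]]
pin [[550.  -44.3 130. ]]
ball [[547.3 -66.1 130. ]]
stay [[447.2 -36.6   0. ]]
a [[ 645.3 -104.5    0. ]]
c [[ 455.  -176.6    0. ]]
front [[454.7 105.6 132. ]]
hinge [[643.3  82.2 120. ]]
amber [ 648.8 -104.5  104. ] [ 651.  -102.8  104. ]
clear [ 450.5 -162.5  121. ] [ 449.8 -158.3  121. ]
lamp [449.7 -37.7  84. ] [453.3 -39.8  84. ]
ball [545.2 -66.3 130. ] [545.3 -64.6 130. ]
```

```bash
cat >> h.py <<'E'
from scipy.spatial.transform import Rotation as Ro
def to(x,y,z,yaw,tilt=0):
    "shift & rotvec in tool axes to reach a pose (tool down, yaw)"
    s=ctrl.sense(); R=Ro.from_euler('xyz',s['ee_rot']); T=Ro.from_euler('xyz',[np.pi,tilt,yaw])
    print(R.inv().apply(np.array([x,y,z])-s['tcp_pos']).round(1),(R.inv()*T).as_rotvec().round(3), 't',round(s['t'],2))
E
python3 -c "
from h import *
to(450,-38,160,1.447)"
```

```text
[-427.6 -428.5   45.1] [-2.000e-03  1.000e-03  1.282e+00] t 0.1
```
Linear 10 rows of -43. Distance per row 60.7. rz up to 1.28 by 0.14 each. Joint speed 70% cap; ok.

The rows are not in the units I measure in: shifts go in cm and turns go in units of 0.25 rad. I convert before sending: -43 mm is -4.3, 10 mm is 1, 0.14 rad is 0.56.

Call:
run_rows(
  deltas={"ticks": [[-4.3,-4.3,0,0,0,0.56],[-8.6,-8.6,0,0,0,1.12],[-12.8,-12.8,0,0,0,1.68],[-17.1,-17.1,0,0,0,2.24],[-21.4,-21.4,0,0,0,2.8],[-25.7,-25.7,0,0,0,3.36],[-30,-30,0,0,0,3.92],[-34.2,-34.3,1,0,0,4.48],[-38.5,-38.5,2.5,0,0,5.128],[-42.8,-42.8,4.5,0,0,5.128]]},
  aperture=60,
)

```text
t: 1.35
tcp_pos: [451.2, -37.8, 160.8]
ee_rot: [3.14, -0.0, 1.445]
contact_force: [0.7, 0.4, 0.0]
opening: 59.6
grip_force: 0.0
```

Call:
run_rows(
  deltas={"ticks": [[0,0,0,0,0,0],[0,0,0,0,0,0],[0,0,0,0,0,0]]},
)

```text
t: 1.72
tcp_pos: [450.3, -34.4, 161.2]
ee_rot: [3.141, -0.0, 1.449]
contact_force: [-0.8, 1.1, -0.7]
opening: 59.7
grip_force: 0.0
```

```bash
python3 -c "
from h import *
cv2.imwrite('pics/t2.png',cv2.resize(ctrl.snapshot('top')[160:275,140:305,::-1],None,fx=4.8,fy=4.8))
to(450,-38,57,1.447)"
```

```text
[ -3.7  -0.  104.4] [ 0.001 -0.     0.002] t 1.77
```

Converted, 104 mm is 10.4, -3.7 mm is -0.37.

Call:
run_rows(
  deltas={"ticks": [[-0.37,0,3,0,0,0],[-0.37,0,6,0,0,0],[-0.37,0,8.5,0,0,0],[-0.37,0,10.4,0,0,0],[-0.37,0,10.4,0,0,0]]},
)

```text
t: 2.4
tcp_pos: [448.6, -37.9, 56.0]
ee_rot: [-3.139, -0.001, 1.449]
contact_force: [0.2, -0.2, 0.6]
opening: 59.8
grip_force: 0.0
```

Call:
run_rows(
  deltas={"ticks": [[0,0,0,0,0,0],[0,0,0,0,0,0],[0,0,0,0,0,0],[0,0,0,0,0,0],[0,0,0,0,0,0]]},
  aperture=15,
  grip_n=20,
)

```text
t: 3.02
tcp_pos: [450.1, -39.5, 57.3]
ee_rot: [3.142, 0.0, 1.447]
contact_force: [-0.8, 0.6, 2.6]
opening: 23.3
grip_force: 20.0
```

Call:
run_rows(
  deltas={"ticks": [[0,0,-2.5,0,0,0],[0,0,-5,0,0,0],[0,0,-5,0,0,0]]},
)

```text
t: 3.4
tcp_pos: [451.8, -39.9, 108.4]
ee_rot: [3.137, 0.001, 1.447]
contact_force: [0.1, -0.7, -0.7]
opening: 23.3
grip_force: 19.6
```

```bash
python3 -c "
from h import *
to(390,-150,107,1.0)
to(400,-290,107,0.85)"
```

```text
[-116.9  -47.7    1.3] [ 0.005 -0.     0.447] t 3.4
[-254.6  -20.4    1.5] [ 0.005 -0.001  0.597] t 3.4
```

```bash
python3 -c "
from h import *
a=ctrl.snapshot('scene')[110:290,160:340,::-1]; cv2.imwrite('pics/s3.png',cv2.resize(a,None,fx=3.3,fy=3.3,interpolation=2))"
```

```text
(no output)
```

View pics/s3.png

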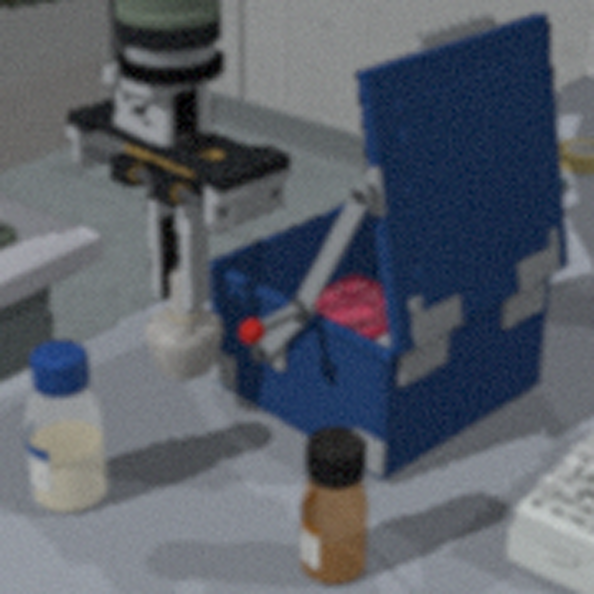

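Converted, -266 mm is -26.6, -75 mm is -7.5.

Call:
run_rows(
  deltas={"ticks": [[-1,-2.5,-0.5,0,0,0],[-3,-5.8,-0.8,0,0,0],[-6.5,-7.5,-0.8,0,0,0],[-10.5,-7.7,-0.8,0,0,0],[-14.5,-7.5,-0.8,0,0,0],[-18.5,-6.5,-0.8,0,0,0],[-22,-5,-0.8,0,0,0],[-25,-4,-0.5,0,0,0],[-26.6,-3.5,0,0,0,0],[-26.6,-3.5,0,0,0,0]]},
)

```text
t: 4.7
tcp_pos: [381.5, -298.5, 105.3]
ee_rot: [-3.139, -0.003, 1.446]
contact_force: [0.5, -0.2, -1.3]
opening: 23.3
grip_force: 19.6
```

Call:
run_rows(
  deltas={"ticks": [[0,0,2,0,0,0],[0,0,4,0,0,0],[0,0,4.6,0,0,0],[0,0,4.6,0,0,0]]},
)

```text
t: 5.2
tcp_pos: [382.1, -297.9, 60.6]
ee_rot: [-3.141, -0.001, 1.448]
contact_force: [0.2, 0.4, -1.0]
opening: 23.1
grip_force: 19.6
```

Converted, 4 mm is 0.4, 3 mm is 0.3.

Call:
run_rows(
  deltas={"ticks": [[0,0,0.15,0,0,0],[0,0,0.3,0,0,0],[0,0,0.4,0,0,0],[0,0,0.4,0,0,0]]},
)

```text
t: 5.7
tcp_pos: [382.6, -299.3, 57.3]
ee_rot: [3.141, 0.0, 1.447]
contact_force: [-0.3, -0.4, 0.9]
opening: 23.6
grip_force: 19.8
```

Call:
run_rows(
  deltas={"ticks": [[0,0,0,0,0,0],[0,0,0,0,0,0],[0,0,0,0,0,0]]},
  aperture=60,
)

```text
t: 6.08
tcp_pos: [382.5, -299.1, 57.0]
ee_rot: [3.141, 0.0, 1.447]
contact_force: [-0.9, -0.2, -0.4]
opening: 49.7
grip_force: 0.0
```

Call:
run_rows(
  deltas={"ticks": [[0,0,-5,0,0,0],[0,0,-10,0,0,0],[0,0,-14,0,0,0],[3,1.7,-15,0,0.4,0],[7.5,4.2,-14.5,0,0.8,0],[12,6.7,-14,0,1.2,0],[16.5,9.2,-13.5,0,1.6,0],[20.5,11.4,-13,0,2,0],[24,13.3,-12.8,0,2,0],[24,13.3,-12.8,0,2,0]]},
  aperture=18,
)

```text
t: 7.32
tcp_pos: [544.3, -75.4, 184.3]
ee_rot: [-3.14, -0.501, 1.45]
contact_force: [-0.3, 0.5, -1.1]
opening: 18.0
grip_force: 0.0
```

```bash
python3 -c "
from h import *
cv2.imwrite('pics/s4.png',ctrl.snapshot('scene')[:,:,::-1]);s=ctrl.sense();print(s['qpos'].round(2))
R=Ro.from_euler('xyz',s['ee_rot']);print(R.as_matrix().round(3));print(R.inv().apply(np.array([544.2,-76.7,182.7])-s['tcp_pos']).round(1))"
```

```text
[-0.58  0.27  1.6   0.44  1.51 -0.54]
[[ 0.107  0.993  0.058]
 [ 0.871 -0.121  0.476]
 [ 0.479 -0.001 -0.878]]
[-0.9  0.3  1.6]
```

View pics/s4.png

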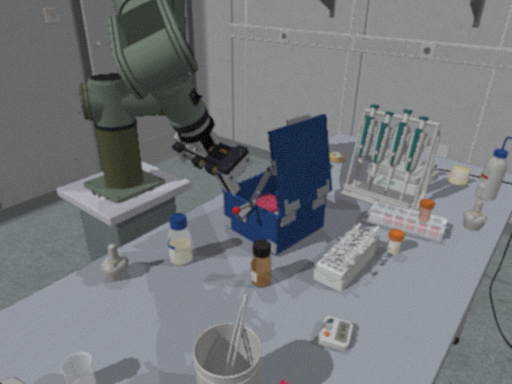

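The lamp stands upright at (115,265), and the gripper is lined up above the pin, near (236,200). I'll go in along the fingers.

Converted, 72 mm is 7.2, 20 mm is 2.

Call:
run_rows(
  deltas={"ticks": [[-0.1,0,2,0,0,0],[-0.1,0,4,0,0,0],[-0.1,0,5,0,0,0],[-0.1,0,6,0,0,0],[-0.1,0,6.8,0,0,0],[-0.1,0,7.2,0,0,0],[-0.1,0,7.2,0,0,0]]},
  aperture=26,
)

```text
t: 8.25
tcp_pos: [548.2, -43.9, 121.2]
ee_rot: [-3.141, -0.5, 1.447]
contact_force: [0.3, 0.6, -0.3]
opening: 25.6
grip_force: 0.0
```

```bash
python3 -c "
from h import *
cv2.imwrite('pics/s5.png',cv2.resize(ctrl.snapshot('scene')[130:260,180:340,::-1],None,fx=4.5,fy=4.5,interpolation=2))"
```

```text
(no output)
```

View pics/s5.png

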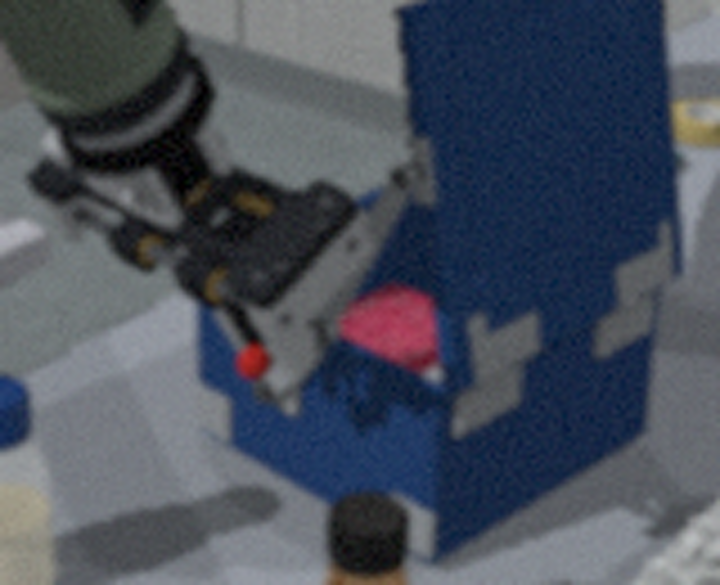

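Call:
run_rows(
  deltas={"ticks": [[0,0,0,0,0,0],[0,0,0,0,0,0],[0,0,0,0,0,0],[0,0,0,0,0,0]]},
  aperture=4,
  grip_n=3,
)

```text
t: 8.8
tcp_pos: [548.6, -44.1, 121.6]
ee_rot: [3.141, -0.5, 1.447]
contact_force: [0.6, 0.2, 0.5]
opening: 10.1
grip_force: 2.3
```

Call:
run_rows(
  deltas={"ticks": [[0,0,0,0,0,0],[0,0,0,0,0,0]]},
  aperture=14,
)

```text
t: 9.05
tcp_pos: [548.0, -43.9, 121.1]
ee_rot: [-3.141, -0.5, 1.447]
contact_force: [0.0, 0.3, 0.1]
opening: 14.1
grip_force: 0.0
```

Call:
run_rows(
  deltas={"ticks": [[0.16,-0.5,-0.3,0,0,0],[0.32,-1,-0.58,0,0,0],[0.44,-1.5,-0.8,0,0,0],[0.54,-1.9,-1,0,0,0],[0.6,-2.3,-1.1,0,0,0],[0.6,-2.3,-1.1,0,0,0]]},
)

```text
t: 9.8
tcp_pos: [525.9, -41.4, 134.5]
ee_rot: [3.14, -0.5, 1.447]
contact_force: [2.8, -0.1, 3.3]
opening: 13.7
grip_force: 1.7
```

Call:
run_rows(
  deltas={"ticks": [[0.1,-0.7,-0.15,0,0,0],[0.16,-1.4,-0.3,0,0,0],[0.2,-2.1,-0.37,0,0,0],[0.19,-2.8,-0.35,0,0,0],[0.15,-3.5,-0.28,0,0,0],[0.1,-4.2,-0.2,0,0,0],[0,-5,0,0,0,0],[-0.15,-5.7,0.27,0,0,0],[-0.3,-6.3,0.56,0,0,0],[-0.4,-6.7,0.7,0,0,0]]},
)

```text
t: 11.05
tcp_pos: [457.8, -32.4, 125.0]
ee_rot: [-3.14, -0.501, 1.446]
contact_force: [2.9, 1.6, 2.0]
opening: 13.8
grip_force: 2.1
```

```bash
python3 -c "
from h import *
cv2.imwrite('pics/s6.png',ctrl.snapshot('scene')[90:300,100:380,::-1])"
```

```text
(no output)
```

View pics/s6.png

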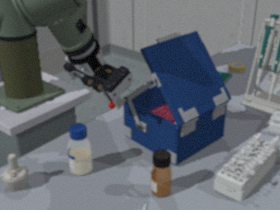

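Converted, 16 mm is 1.6, -8.8 mm is -0.88.

Call:
run_rows(
  deltas={"ticks": [[-0.2,-0.6,0.4,0,0,0],[-0.45,-1.2,0.8,0,0,0],[-0.7,-1.7,1.25,0,0,0],[-0.88,-2,1.6,0,0,0],[-0.88,-2,1.6,0,0,0],[-0.88,-1.85,1.6,0,0,0]]},
)

```text
t: 11.85
tcp_pos: [440.0, -31.1, 106.9]
ee_rot: [-3.14, -0.499, 1.446]
contact_force: [-0.5, 0.3, 0.2]
opening: 13.7
grip_force: 0.0
```

Call:
run_rows(
  deltas={"ticks": [[0,0,-2,0,0,0],[0,0,-5.5,0,0,0],[0,0,-10,0,0,0],[0,0,-15,0,0,0],[0,0,-15,0,0,0]]},
  aperture=26,
)

```text
t: 12.48
tcp_pos: [433.7, -105.5, 242.2]
ee_rot: [3.134, -0.494, 1.448]
contact_force: [0.6, 0.6, -1.0]
opening: 26.0
grip_force: 0.0
```

```bash
python3 -c "
from h import *
cv2.imwrite('pics/s7.png',cv2.resize(ctrl.snapshot('scene')[110:290,160:340,::-1],None,fx=3.3,fy=3.3,interpolation=2))"
```

```text
(no output)
```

View pics/s7.png

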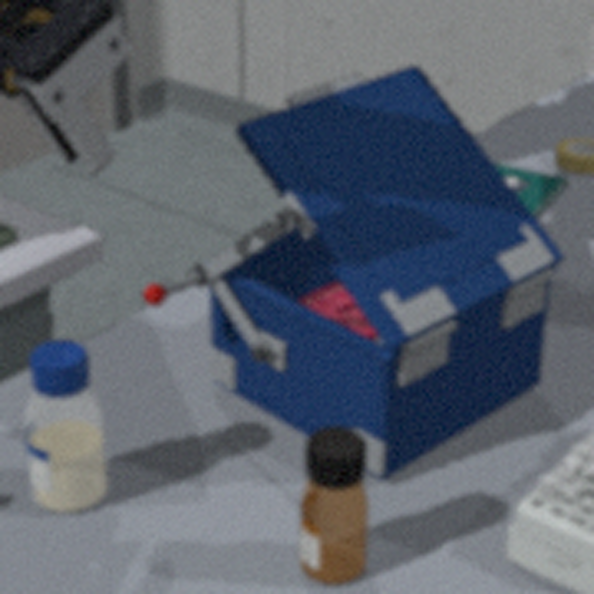

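```bash
python3 -c "
from h import *
from scipy.optimize import least_squares
p0=[545,94.5,-.1234]
P=lambda f,r=200:[(100-r*np.cos(f)+12*np.sin(f),y,120+r*np.sin(f)+12*np.cos(f)) for y in(-100,100)]
u=[sc(240,130),sc(417,68)]
r=least_squares(lambda f:(proj('scene',chest(p0,P(f[0])))-u).ravel(),[.7]);print(r.x,r.fun)
print(Ro.from_euler('xyz',ctrl.sense()['ee_rot']).as_matrix().round(3))
for f in [r.x[0],.6,.5,.4,.3,.2,.1,.05,0]:
  q=np.mean(P(f,190),0)+[8,0,0]; print(round(f,2),chest(p0,q).round(0),q.round(0))
to(500,80,330,1.447+np.pi/2);to(500,80,330,1.447-np.pi/2);to(500,80,330,1.447);print(ctrl.sense()['qpos'])
"
```

```text
[0.61063214] [-0.67727156 -0.19136775  0.70371904  0.28291876]
[[ 0.109  0.992  0.062]
 [ 0.872 -0.125  0.473]
 [ 0.477  0.003 -0.879]]
0.61 [[505. 100. 239.]] [-41.   0. 239.]
0.6 [[503. 100. 237.]] [-42.   0. 237.]
0.5 [[492. 101. 222.]] [-53.   0. 222.]
0.4 [[483. 102. 205.]] [-62.   0. 205.]
0.3 [[476. 103. 188.]] [-70.   0. 188.]
0.2 [[470. 104. 170.]] [-76.   0. 170.]
0.1 [[466. 104. 151.]] [-80.   0. 151.]
0.05 [[464. 104. 141.]] [-81.   0. 141.]
0 [[464. 105. 132.]] [-82.   0. 132.]
[210.5  44.3  12. ] [ 0.392 -0.387 -1.536] t 12.53
[210.5  44.3  12. ] [-0.387 -0.392  1.535] t 12.53
[210.5  44.3  12. ] [ 0.003 -0.497 -0.001] t 12.53
[-0.74999144  0.02865261  1.75357109  0.40000989  1.65701825 -0.65102902]
```

Converted, 200 mm is 20, 60 mm is 6, -0.497 rad is -1.988.

Call:
run_rows(
  deltas={"ticks": [[2,0,-4,0,0,0],[4.5,1,-7.2,0,-0.2,0],[8.8,2,-5,0,-0.8,0],[13,3,-2,0,-1.4,0],[17,4,1.5,0,-1.988,0],[20,4.8,4.5,0,-1.988,0],[21.1,5.2,6,0,-1.988,0],[21.1,5.2,6,0,-1.988,0],[21.1,5.2,6,0,-1.988,0]]},
  aperture=0,
  grip_n=10,
)

```text
t: 13.65
tcp_pos: [509.6, 102.1, 287.3]
ee_rot: [-3.141, -0.002, 1.445]
contact_force: [0.9, -1.1, -0.3]
opening: 0.9
grip_force: 0.0
```

```bash
python3 -c "
from h import *
for q in [(507,100,252),(503,100,240),(487,101,205),(474,104,170),(468,104,132)]: to(*q,1.447)"
```

```text
[-2.5 -2.3 35.3] [-0.001 -0.002 -0.002] t 13.65
[-3.  -6.2 47.3] [-0.001 -0.002 -0.002] t 13.65
[ -4.1 -22.2  82.3] [-0.001 -0.002 -0.002] t 13.65
[ -2.8 -35.5 117.3] [-0.001 -0.002 -0.002] t 13.65
[ -3.7 -41.4 155.3] [-0.001 -0.002 -0.002] t 13.65
```

Converted, -8 mm is -0.8, 100 mm is 10.

Call:
run_rows(
  deltas={"ticks": [[-0.2,-0.2,2,0,0,0],[-0.2,-0.2,3.3,0,0,0],[-0.3,-0.5,4.2,0,0,0],[-0.3,-0.8,5,0,0,0],[-0.3,-1.2,5.8,0,0,0],[-0.3,-1.5,6.6,0,0,0],[-0.3,-1.9,7.4,0,0,0],[-0.3,-2.2,8.2,0,0,0],[-0.3,-2.6,9.1,0,0,0],[-0.3,-3,10,0,0,0]]},
)

```text
t: 14.9
tcp_pos: [479.2, 105.0, 186.8]
ee_rot: [-3.141, -0.003, 1.447]
contact_force: [0.1, 0.4, 1.6]
opening: 0.3
grip_force: 0.7
```

Call:
run_rows(
  deltas={"ticks": [[0,-0.3,0.9,0,0,0],[0,-0.6,1.8,0,0,0],[0,-0.8,2.7,0,0,0],[0,-1,3.5,0,0,0],[0,-1.1,4.3,0,0,0],[0,-1.1,4.8,0,0,0],[0,-1.1,5.1,0,0,0],[0,-1.1,5.1,0,0,0]]},
)

```text
t: 15.9
tcp_pos: [468.9, 106.3, 136.4]
ee_rot: [3.141, -0.003, 1.447]
contact_force: [-0.7, 0.4, 0.7]
opening: 0.4
grip_force: 0.0
```

Converted, 4 mm is 0.4, 2 mm is 0.2.

Call:
run_rows(
  deltas={"ticks": [[0,0,0.2,0,0,0],[0,0,0.4,0,0,0],[0,0,0.4,0,0,0],[0,0,0.4,0,0,0]]},
)

```text
t: 16.4
tcp_pos: [468.7, 106.3, 132.5]
ee_rot: [-3.141, -0.003, 1.447]
contact_force: [0.1, 0.2, 0.3]
opening: 0.8
grip_force: 0.0
```

Call:
run_rows(
  deltas={"ticks": [[0,0,0.1,0,0,0],[0,0,0.2,0,0,0],[0,0,0.2,0,0,0],[0,0,0.2,0,0,0]]},
)

```text
t: 16.9
tcp_pos: [468.8, 106.4, 132.1]
ee_rot: [3.142, -0.003, 1.447]
contact_force: [-4.4, -0.6, 9.9]
opening: 0.4
grip_force: 4.6
```

Converted, 0.7 mm is 0.07.

Call:
run_rows(
  deltas={"ticks": [[0,0,0.07,0,0,0],[0,0,0.07,0,0,0],[0,0,0.07,0,0,0]]},
)

```text
t: 17.27
tcp_pos: [468.8, 106.4, 132.1]
ee_rot: [3.142, -0.003, 1.447]
contact_force: [-5.7, -0.2, 12.4]
opening: 0.4
grip_force: 6.4
```

Call:
run_rows(
  deltas={"ticks": [[0,0,-2,0,0,0],[0,0,-6,0,0,0],[0,0,-12,0,0,0],[0,0,-15,0,0,0],[0,0,-15,0,0,0],[0,0,-15,0,0,0]]},
)

```text
t: 18.02
tcp_pos: [467.7, 105.9, 278.2]
ee_rot: [-3.139, -0.003, 1.447]
contact_force: [-0.6, 0.3, -0.3]
opening: 0.9
grip_force: 0.0
```

```bash
python3 -c "
from h import *
cv2.imwrite('pics/s8.png',cv2.resize(ctrl.snapshot('scene')[110:300,90:340,::-1],None,fx=3,fy=3,interpolation=2))"
```

```text
(no output)
```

View pics/s8.png

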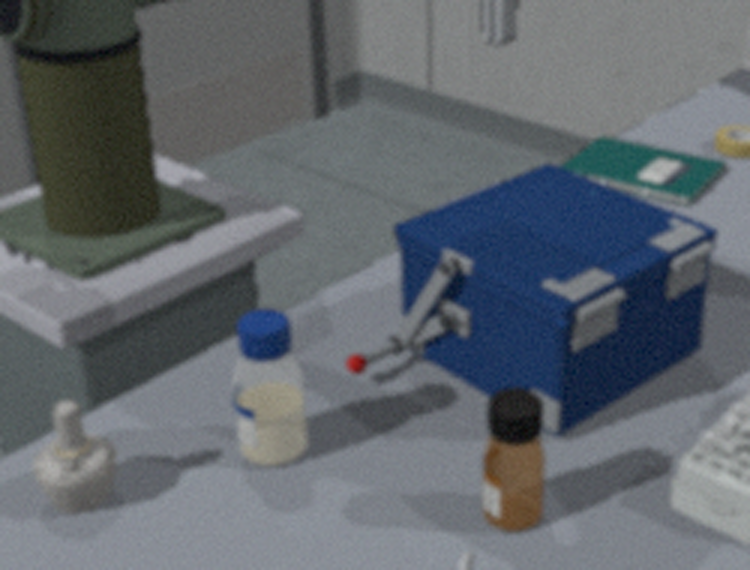

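The lid looks shut, the stay is folded with the ball at crop (355,362), and all three vessels are upright. I'll check the ball against its shut position before handing in.

```bash
python3 -c "
from h import *
p0=[545,94.5,-.1234]
print(proj('scene',chest(p0,[(-85,-159,22),(-85,-159,26),(-100,-100,132),(-100,100,132)])),[((u+.5)/3-.5+90,(v+.5)/3-.5+110) for u,v in [(355,362),(397,230),(548,167)]])"
```

```text
[[208.71580329 231.19529805]
 [208.65706887 229.90594249]
 [221.20272273 184.81955837]
 [273.64069872 163.91902155]] [(208.0, 230.33333333333331), (222.0, 186.33333333333331), (272.33333333333337, 165.33333333333334)]
```

```bash
python3 -c "
from cell import ctrl
print(ctrl.job_done())"
```

```text
the job is handed in; nothing more can be done
None
```

I set the lamp aside upright, took the stay past centre by its pin, and lowered the lid to its stop. I handed the job in at about 18 s; the hand-in returned no verdict. The last picture shows the lid shut, the stay folded and all three vessels upright.

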